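Open the light-box shutter on a laid-in sample tube and hold it at the mark

ROBOT

A 7-joint arm with a two-finger parallel gripper is mounted at the origin on a cart in front of the work surface, level with it; the furniture and walls round the work are solid. World frame = base frame: x ahead of the robot, y to its left, z up, the work surface at z = 0. Lengths are in m, angles in rad, forces in N, time in s.
With the tool pointing down it reaches from about 0.4 to 0.875 m from the base axis. Payload 19.3 kg.
Tool frame: the origin (TCP) lies midway between the tips of the shut fingers; the grasp point (between the pads) lies 19 mm behind it; z points along the fingers, y is the line along which they close (so a half turn about z gives the same grasp; the last joint's range is limited). The gripper opens to 85 mm and grips with 20 to 120 N. Pads are 22 mm wide; open, the fingers measure 114 mm over their backs; the gripper's body (76 mm by 85 mm) begins 54 mm behind the grasp point. The pads swing forward as they close: fully open they stand 13 mm farther back than shut.
Start: joints at [1.271, 0.521, -0.036, 1.599, 0.021, 1.021, -0.113], TCP at [0.142, -0.609, 0.231] pointing down, gripper open.
Joint ranges: [-2.91, 2.91], [-0.3, 2.13], [-1.5, 1.42], [0.17, 2.43], [-1.26, 4.41], [0.16, 1.93], [-2.52, 2.52]. Speed limits (rad/s): [1.89, 1.89, 2.39, 2.39, 3.01, 3.01, 3.01].

INTERFACE

Orientations are given as [roll, pitch, yaw] about the fixed x, y, z axes, in that order (R = Rz(yaw) Ry(pitch) Rx(roll)).
In Python, from workcell import bot, vision, sensors gives the robot as it stands (bot), with the cameras (vision) and the readings (sensors).
- The arm moves only by the shell command python3 nudge.py 'ROWS' [FORCE]. ROWS is a JSON list of rows, 1 to 5 of them, each of 7 numbers: the finger opening in m, then dx, dy, dz in m, then a rotation vector rx, ry, rz in rad; each row is the pose to reach, as a shift and turn from the pose commanded when the command began, along the tool's axes at that moment; what a row does not reach only later rows make up. A row lasts 1/8 s, in which the tool goes at most 0.0625 m and 0.188 rad, less where a joint would pass 70% of its speed; a pose out of reach is approached as far as the arm can. The fingers move at their own pace and stop on an object; FORCE is the grip in N (left out, the last holds). Time passes only in rows, so rows that do not move let the fingers close. It prints the time, the measured TCP pose, the force, the opening and the grip force at its end.
- sensors.observe(): the state, without advancing time (a new reading comes with each control period).
- vision.grab_frame(name): name is "side" or "top" or "wrist"; returns the picture (420x560x3 uint8, blue, green, red); there is no depth.
- vision.calibration(name): a dict with "vfov" (degrees; the focal length in pixels is half the picture's height over the tangent of half this angle, whatever the lens; pixels are square), "cx", "cy" (the principal point, pixels), "eye" and "attitude" of the camera in the world. Camera axes: x right, y down, z forward; pixel columns grow to the right and rows downward; lengths in m; the calibration is good to about 2 mm. A picture is of the moment at which its call begins: read the wrist's pose just before it. calibration takes no time and is no camera call; for the wrist camera it gives the pose at the moment of the call.
- bot.job_done(): hands the job in; it is judged then, once.
The state is a dict: "clock": time; "qpos": joint angles; "qd": joint speeds; "joint_efforts": joint torques, N m; "position": TCP position; "tool_rot": TCP orientation; "force": force on the tool from outside, world axes, zero at the start; "moment": the same for the moment, N m; "grip_width": finger opening in m; "finger_force": force on a finger pad.
Only numpy, scipy, OpenCV 4.12 (cv2) and the standard library are available. Lean on these libraries where they do the work, as an engineer would, in place of code of your own. Each camera call takes 0.05 s, during which the arm holds its last target. There are 200 camera calls.

TASK

Lay the blue-capped sample tube gently into the two V rests on the light box, level, with the middle of its glass body between the rests, and let go of it. Then take the blue handle of the spring-return shutter, pull it out until the black pointer stands within the red mark on the scale, and keep it there: finish while still holding the handle, since the spring shuts it again if you let go. Leave the other things on the desk where they are.

Things in the scene. Friction and masses are not known exactly. Their poses are not given: they have to be found in the camera images.
- tube: Sample tube with a blue cap, 101 mm long, 15 g, lying on the desk at the left at the start. Origin: centre of its round bottom end; its own z axis runs along the tube to the cap. Glass body 13 mm in diameter from 0 to 80 mm, cap 16.6 mm in diameter from 80 to 101 mm.
- tube_mid (a point): Middle of the tube's glass body, on its axis, 40 mm from the bottom end: the place to grasp it (13 mm across).
- light_box: Grey light box fixed to the desk at the right; origin on the desk under the housing's middle; x axis points away from the handle, z up. Housing 120 (x) by 90 (y) by 31 mm high; from x = -60 to -181 mm a flat tongue 90 mm wide runs out under the handle, with a white scale rail, 21 mm high, on its -y side (the robot's side).
- cradle (a point): Where tube_mid belongs: midway between the two aluminium V rests, on the axis of a tube lying in them, 64 mm above the desk; axes as the light box. The rests, 8 mm thick, stand at 25 mm to either side along x (42 mm clear between); bottom of the 90 degree V 55 mm, tops 68 mm above the desk, mouth 25 mm wide. The tube lies along x; either end may hold the cap.
- shutter (a joint): Pull of the shutter out of the light box (m): 0 shut, 0.065 at the stop. A spring pulls it shut with 3.6 N at 0, rising 1.2 N per cm.
- handle (a point): Middle of the shutter's blue handle, 51 mm above the desk; axes as the light box, moves with the shutter along the light box's -x. The handle is an upright tab 10 mm thick (x), 30 mm wide (y), 24 to 78 mm above the desk, 40 mm in front of the housing when shut, on a flat steel bar (top at 26 mm).
- pointer (a point): Tip region of the thin black pointer (2.5 mm wide) that reaches from the handle's foot over the white scale rail, 34 mm to the -y side of the handle; moves with the shutter.
- red_mark: Red mark on the white scale rail, 10 mm long along the pull and 22 mm wide, fixed for the run; origin at its middle, axes as the light box. It lies 25 to 55 mm further out than the pointer of the shut shutter.
- green_dropper: White dropper bottle with green tip, 27x27x78 mm, bystander.
- glue: Yellow glue stick, 26x26x80 mm, bystander.
- tape: Roll of tape, 74x74x19 mm, bystander.
- pad: White notepad with a red head strip, 149x106x12 mm, bystander.
- waste_bucket: Big orange bucket fixed between the tube's place and the light box: 265 mm wide, 221 mm tall; origin on the desk at its middle. Carry past it above or on the robot's side. A monitor stands behind the light box: its screen's face is 85 mm farther ahead (world x) than this origin, 170 to 630 mm to its right, 110 to 380 mm above the desk; swing the hand clear of it.

How it is judged:
By the outcome, as a careful person would: the job done as asked, in the order asked, and still so for the second after the job is handed in, while the arm keeps its last pose, push and grip.
It also fails if it takes over 53 s, if anything falls off the work surface, if the arm or the gripper's body presses on something with over 40 N, if the wrist force passes 120 N, or if a joint passes its speed limit or range.

## Working session

There is one attempt and no reset: what is moved stays moved. The work goes in short steps, Python scripts to look and compute and a shell command to move; the robot and the scene stay as the last step left them, time stands still between calls to the robot, and variables do not carry over. Pictures are saved under pics/ and viewed, at most 10 in all, crops included, and the job is handed in when it is done.

```bash
ls; mkdir -p pics; python3 - <<'E'
from workcell import bot, vision, sensors
import cv2,numpy as np
print(sensors.observe())
for n in("top","side"):
    print(n,vision.calibration(n)); cv2.imwrite(f"pics/{n}0.png",vision.grab_frame(n))
E
```

```text
nudge.py
pics
workcell.py
{'clock': 0.0, 'qpos': array([ 1.27083976,  0.52200756, -0.03630265,  1.5999848 ,  0.02118618,
        1.02113504, -0.11281888]), 'qd': array([-0.00067327,  0.00121903,  0.00042291, -0.00222074,  0.00089573,
        0.00117843,  0.00072992]), 'joint_efforts': array([ 1.72535215e-04, -9.27096605e+01,  1.98010124e+00, -3.69929659e+01,
        1.78184576e-02,  8.14825762e-03,  6.07229117e-05]), 'position': array([ 0.14221379, -0.60825717,  0.23073835]), 'tool_rot': array([-3.14044548e+00,  8.37741224e-05,  2.29698650e-01]), 'force': array([ 0.0356863 , -0.29187874,  0.42970396]), 'moment': array([-0.0477241 , -0.00718877,  0.05139165]), 'finger_force': 0.0, 'grip_width': 0.08522330422776597}
top {'vfov': 49.1753671764337, 'cx': 280.08519256080166, 'cy': 211.84869936008246, 'eye': array([ 0.42401512, -0.04078206,  1.44995939]), 'attitude': array([-3.08301328,  0.01699719, -1.54292332])}
side {'vfov': 54.15990477495076, 'cx': 279.9050608726507, 'cy': 202.8379938714028, 'eye': array([0.13119161, 1.06525592, 0.65090959]), 'attitude': array([-2.04747484, -0.00852582, -2.81925127])}
```

View pics/top0.png

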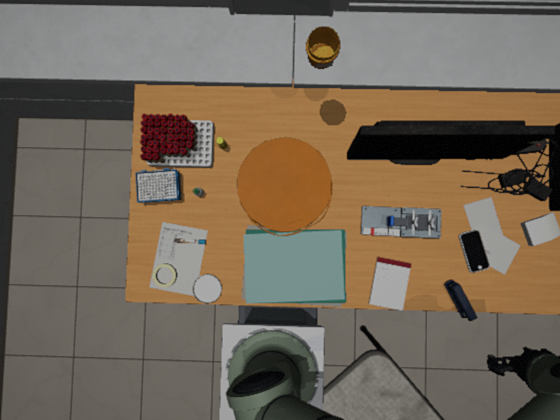

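View pics/side0.png

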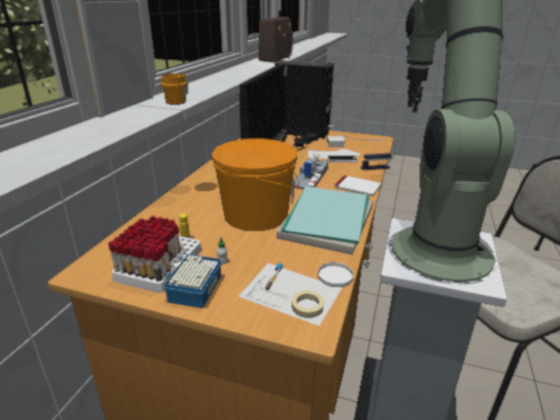

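The top view shows the tube at about (175–207, 241) with its cap on the right. The light box is at (362–440, 222), with the handle near (391, 221) and the red mark near (369, 231). The robot is at the bottom and the bucket is centred near (284, 184). I'll enlarge both areas.

```bash
cat > h.py <<'E'
import numpy as np,cv2
from scipy.spatial.transform import Rotation as R
def ray(c,u,v):
    f=210/np.tan(np.radians(c["vfov"]/2))
    return R.from_euler('xyz',c["attitude"]).as_matrix()@np.array([(u-c["cx"])/f,(v-c["cy"])/f,1])
def at(c,u,v,z):
    d=ray(c,u,v); e=np.array(c["eye"]); return e+d*(z-e[2])/d[2]
def proj(c,p):
    f=210/np.tan(np.radians(c["vfov"]/2))
    q=R.from_euler('xyz',c["attitude"]).as_matrix().T@(np.array(p)-c["eye"]); return np.array([c["cx"]+f*q[0]/q[2],c["cy"]+f*q[1]/q[2]])
def tool(o): return R.from_euler('xyz',o["tool_rot"])
E
python3 - <<'E'
from h import *
from workcell import bot, vision, sensors
im=cv2.imread("pics/top0.png"); c=vision.calibration("top")
a=cv2.resize(im[222:262,160:220],None,fx=8,fy=8,interpolation=cv2.INTER_CUBIC)
b=cv2.resize(im[200:244,355:450],None,fx=8,fy=6,interpolation=cv2.INTER_CUBIC)
o=np.zeros((600,760,3),np.uint8); o[:264,:]=b; o[270:590,:480]=a
cv2.imwrite("pics/crop0.png",o)
for n,u,v,z in[("capend",207,241,.007),("bot",174,241,.007),("boxNE",440,207,.031),("boxSE",440,237,.031),("handle",391,221,.078),("mark",369,231,.021)]: print(n,at(c,u,v,z))
E
```

```text
capend [0.40989951 0.21346808 0.007     ]
bot [0.40698503 0.31769492 0.007     ]
boxNE [ 0.53474228 -0.50655769  0.031     ]
boxSE [ 0.4424278  -0.50725863  0.031     ]
handle [ 0.48538725 -0.34635725  0.078     ]
mark [ 0.45505484 -0.29154031  0.021     ]
```

View pics/crop0.png

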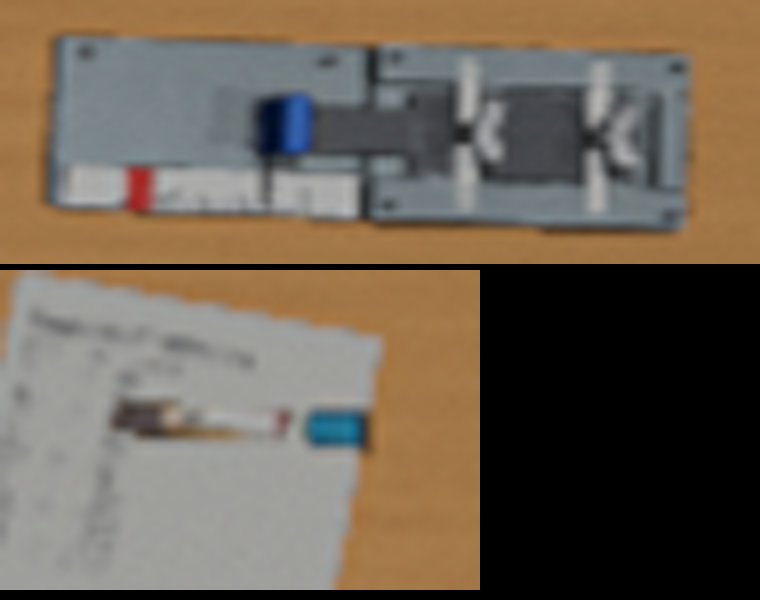

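Tube ends in the full image: bottom (174, 239.8), cap end (206, 242). The rests are near u = 413.5 and 429.7, v ≈ 222. The pointer is about 16 px (49 mm) to the right of the red mark's middle. Next I'll get world positions.

```bash
cat >> h.py <<'E'
def go(o,p,yaw):
    "shift and turn in tool axes to reach TCP p with tool down at yaw"
    T=tool(o); d=T.inv().apply(np.array(p)-o["position"]); r=(T.inv()*R.from_euler('xyz',[np.pi,0,yaw])).as_rotvec()
    return np.round(np.r_[d,r],3)
E
python3 - <<'E'
from h import *
from workcell import bot, vision, sensors
c=vision.calibration("top")
def A(x,y,z): return at(c,(x+.5)/8-.5+355,(y+.5)/6-.5+200,z)
def B(x,y,z): return at(c,(x+.5)/8-.5+160,(y-270+.5)/8-.5+222,z)
b,e=B(113,413,.0065),B(368,430,.0083); print("tube",b,e,np.linalg.norm(e-b),b+(e-b)/np.linalg.norm(e-b)*.04, np.arctan2(*(e-b)[[1,0]]))
for n,p in dict(TL=(60,36,.02),hTR=(690,52,.031),hBR=(683,229,.031),hBL=(372,218,.031),hTL=(378,45,.031),r1=(468,135,.06),r2=(598,140,.06),r1t=(468,58,.068),r1b=(466,210,.068),r2t=(600,62,.068),r2b=(598,212,.068),handle=(298,122,.078),mark=(140,188,.021),ptr=(267,190,.026)).items(): print(n,A(*p).round(4))
print("bucket",at(c,284,184,.221),at(c,237,184,.221),at(c,331,184,.221))
o=sensors.observe()
print(go(o,[.43,-.38,.33],1.5),go(o,[.43,-.05,.33],1.5),go(o,[.40,.27,.25],1.5))
E
```

```text
tube [0.41186347 0.31901166 0.0065    ] [0.40802179 0.21770379 0.0083    ] 0.10139665716063903 [0.41034796 0.27904669 0.00721008] -1.6086990322159267
TL [ 0.5336 -0.2689  0.02  ]
hTR [ 0.5309 -0.5091  0.031 ]
hBR [ 0.4401 -0.5071  0.031 ]
hBL [ 0.4424 -0.3883  0.031 ]
hTL [ 0.5314 -0.3895  0.031 ]
r1 [ 0.4847 -0.4167  0.06  ]
r2 [ 0.4835 -0.4654  0.06  ]
r1t [ 0.5229 -0.4141  0.068 ]
r1b [ 0.4469 -0.4142  0.068 ]
r2t [ 0.5222 -0.4633  0.068 ]
r2b [ 0.4473 -0.4633  0.068 ]
handle [ 0.4887 -0.3487  0.078 ]
mark [ 0.4556 -0.301   0.021 ]
ptr [ 0.4558 -0.349   0.026 ]
bucket [ 0.57084095 -0.02633381  0.221     ] [0.5675665  0.10036962 0.221     ] [ 0.57410395 -0.15259459  0.221     ]
[ 3.32e-01 -1.57e-01 -9.90e-02 -1.00e-03 -1.00e-03 -1.27e+00] [ 4.07e-01 -4.78e-01 -9.90e-02 -1.00e-03 -1.00e-03 -1.27e+00] [ 4.51e-01 -7.97e-01 -1.80e-02 -1.00e-03 -1.00e-03 -1.27e+00]
```

```bash
python3 nudge.py '[[0.085,0.06,-0.03,-0.02,0,0,-0.18],[0.085,0.12,-0.06,-0.04,0,0,-0.36],[0.085,0.18,-0.09,-0.06,0,0,-0.54],[0.085,0.24,-0.12,-0.08,0,0,-0.72],[0.085,0.3,-0.15,-0.099,0,0,-0.9]]'; python3 - <<'E'
from h import *
from workcell import bot, vision, sensors
o=sensors.observe(); c=vision.calibration("wrist"); im=vision.grab_frame("wrist"); cv2.imwrite("pics/w1.png",im)
print(c,o["qpos"]); print(go(o,[.43,-.38,.33],1.5),go(o,[.43,-.05,.33],1.53))
for p in([.4855,-.44,.064],[.4887,-.3487,.078],[.4556,-.301,.021]): print(proj(c,p))
E
```

```text
clock: 0.72
position: [0.3739, -0.4156, 0.3205]
tool_rot: [-3.141, 0.0, 1.136]
force: [0.6, -0.8, 0.6]
grip_width: 0.0851
finger_force: 0.0
{'vfov': 61.61976614693697, 'cx': 281.7755442454784, 'cy': 211.079200027879, 'eye': array([ 0.40863605, -0.34185112,  0.46370958]), 'attitude': array([ 2.82521768e+00,  1.38824119e-03, -4.35124141e-01])} [ 0.97547994  0.34624276 -0.32465609  1.64976747  0.11828658  1.16504185
  0.1867371 ]
[ 0.056  0.036 -0.009 -0.     0.    -0.364] [ 0.355 -0.103 -0.009 -0.     0.    -0.394]
[380.70665108 148.58324977]
[356.57801079  67.28871931]
[304.47799314  43.54003601]
```

View pics/w1.png

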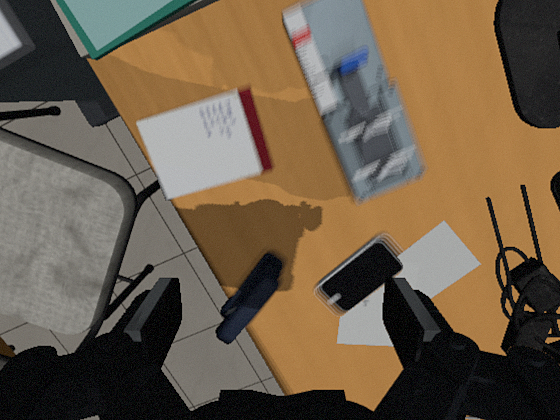

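The wrist frame is slightly blurred by motion, but the handle (352, 60), the rests (near 375, 145) and the red mark (303, 32) agree with the top-view projections. On to the tube.

```bash
python3 nudge.py '[[0.085,0.06,-0.017,-0.009,0,0,-0.1],[0.085,0.12,-0.034,-0.009,0,0,-0.2],[0.085,0.18,-0.052,-0.009,0,0,-0.3],[0.085,0.24,-0.07,-0.009,0,0,-0.39],[0.085,0.3,-0.087,-0.009,0,0,-0.39]]'; python3 - <<'E'
from h import *
from workcell import bot, vision, sensors
o=sensors.observe(); print(go(o,[.41,.25,.22],1.533),o["qpos"])
E
```

```text
clock: 1.4
position: [0.4219, -0.1073, 0.329]
tool_rot: [3.141, 0.0, 1.521]
force: [1.6, -0.7, 0.3]
grip_width: 0.0851
finger_force: 0.0
[ 0.356 -0.03   0.109  0.     0.    -0.012] [ 0.64605387  0.14022827 -0.59129027  1.91094152  0.08724181  1.11536186
 -0.02923222]
```

```bash
python3 nudge.py '[[0.085,0.06,-0.007,0,0,0,-0.01],[0.085,0.12,-0.014,0,0,0,-0.01],[0.085,0.18,-0.02,0,0,0,-0.01],[0.085,0.24,-0.026,0,0,0,-0.01],[0.085,0.3,-0.03,0.02,0,0,-0.01]]'; python3 nudge.py '[[0.085,0.03,0,0.03,0,0,0],[0.085,0.05,0,0.06,0,0,0],[0.085,0.05,0,0.06,0,0,0]]'; python3 - <<'E'
from h import *
from workcell import bot, vision, sensors
o=sensors.observe(); c=vision.calibration("wrist"); im=vision.grab_frame("wrist"); cv2.imwrite("pics/w2.png",im)
print(o["qpos"]); print(go(o,[.4103,.279,.1],1.533))
for p in([.4119,.319,.0065],[.408,.2177,.0083],[.4103,.279,.007]): print(proj(c,p))
E
```

```text
clock: 2.02
position: [0.4076, 0.1931, 0.3099]
tool_rot: [3.139, -0.001, 1.529]
force: [1.7, -1.5, -0.3]
grip_width: 0.085
finger_force: 0.0
clock: 2.4
position: [0.4083, 0.2418, 0.2477]
tool_rot: [-3.138, 0.001, 1.532]
force: [-0.6, -0.9, 0.3]
grip_width: 0.0849
finger_force: 0.0
[ 0.00324756  0.3560285  -0.82847509  1.9306039   0.30961433  0.99035291
 -1.00585957]
[ 0.037  0.001  0.148 -0.004  0.001 -0.001]
[282.66692694  99.76703832]
[282.59069223 194.26177844]
[282.58002256 138.84102405]
```

View pics/w2.png

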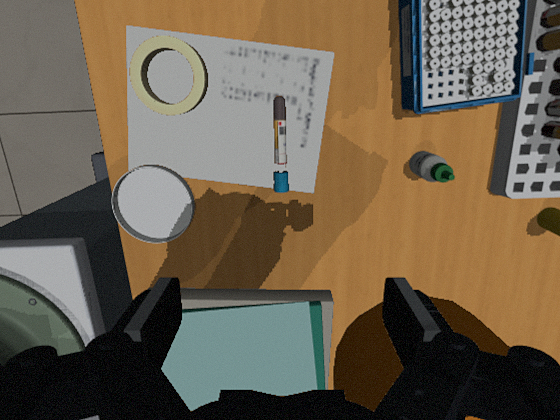

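The wrist view shows the tube's bottom end at (279, 96), its cap end at (281, 192) and the body/cap joint at (281, 171). That is within 2–4 px of prediction, so I'll refine from this view.

```bash
python3 - <<'E'
from h import *
from workcell import bot, vision, sensors
c=vision.calibration("wrist"); im=vision.grab_frame("wrist"); o=sensors.observe()
hsv=cv2.cvtColor(im[90:200,265:300],cv2.COLOR_BGR2HSV)
m=(hsv[...,1]>110)&(hsv[...,0]>85)&(hsv[...,0]<125)
ys,xs=np.nonzero(m); print("cap u,v",xs.min()+265,xs.max()+265,ys.min()+90,ys.max()+90,xs.mean()+265)
g=cv2.cvtColor(im,cv2.COLOR_BGR2GRAY)
print(g[90:102,279], g[105,268:294],g[120,268:294])
for u,v,z in[(279.4,96.5,.0065),(281.2,192,.0083)]: print(at(c,u,v,z))
b=at(c,279.4,96.5,.0065);e=at(c,281.2,192,.0083);d=(e-b)/np.linalg.norm(e-b);print(np.linalg.norm(e-b),b+.04*d,np.arctan2(d[1],d[0])+np.pi)
print(go(o,(b+.04*d)*[1,1,0]+[0,0,.06],np.arctan2(d[1],d[0])+np.pi))
E
```

```text
cap u,v 273 287 171 191 279.9077490774908
[158 162 163 160 153 121  42  63  71  78  68  69] [165 158 164 173  91  37  50  60  63  65  68  67  68  67  64  28 154 165
 160 158 162 159 156 159 156 158] [162 157 165 168 103  73 108 115 123 154 154 152 163 168 160 157 117 153
 163 160 162 161 158 161 158 160]
[0.40982578 0.3217883  0.0065    ]
[0.40759667 0.21948113 0.0083    ]
0.10234728346777502 [0.40895459 0.28180398 0.00720349] 1.5490113059665283
[ 0.041 -0.002  0.19  -0.     0.    -0.019]
```

```bash
python3 nudge.py '[[0.045,0.015,-0.001,0.05,0,0,-0.014],[0.045,0.03,-0.002,0.1,0,0,-0.014],[0.045,0.04,-0.002,0.15,0,0,-0.014],[0.045,0.04,-0.002,0.2,0,0,-0.014],[0.045,0.04,-0.002,0.2,0,0,-0.014]]' 20; python3 - <<'E'
from h import *
from workcell import bot, vision, sensors
o=sensors.observe(); c=vision.calibration("wrist"); im=vision.grab_frame("wrist"); cv2.imwrite("pics/w3.png",im)
print(o["position"],go(o,[.409,.281,.002],1.545))
E
```

```text
clock: 3.12
position: [0.4087, 0.2798, 0.0483]
tool_rot: [-3.139, 0.003, 1.543]
force: [-0.0, -0.1, 1.8]
grip_width: 0.0449
finger_force: 0.0
[0.40872758 0.27975098 0.04829214] [ 0.001  0.     0.046 -0.002  0.003 -0.002]
```

View pics/w3.png

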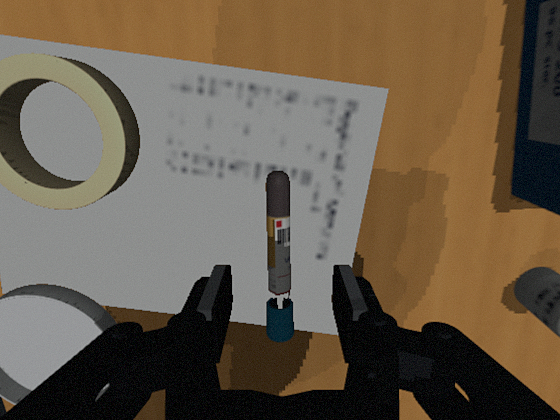

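The tube lies between the fingers: bottom end (278, 171), cap end (280, 340), fingertips about (225, 270) and (340, 270). I'll check its position along the axis from this close view.

```bash
python3 - <<'E'
from h import *
from workcell import bot, vision, sensors
c=vision.calibration("wrist")
b=at(c,278.5,171,.0065);e=at(c,280,340.5,.0083);j=at(c,279.3,295,.0065);d=(e-b)/np.linalg.norm(e-b);print(b,e,np.linalg.norm(e-b),np.linalg.norm(j-b),b+.04*d,e-.061*d,np.arctan2(d[1],d[0])+np.pi)
E
```

```text
[0.4097653  0.32347693 0.0065    ] [0.4074302  0.21580746 0.0083    ] 0.10770983224907679 0.07616135766121393 [0.40889811 0.28349192 0.00716846] [0.40875265 0.2767846  0.00728059] 1.549112036767689
```

```bash
python3 nudge.py '[[0.045,0,0,0.02,0,0.003,0],[0.045,0,0,0.036,0,0.003,0],[0.045,0,0,0.044,0,0.003,0],[0.045,0,0,0.046,0,0.003,0],[0.045,0,0,0.046,0,0.003,0]]' 20; python3 nudge.py '[[0.02,0,0,0,0,0,0],[0.005,0,0,0,0,0,0],[0,0,0,0,0,0,0],[0,0,0,0,0,0,0],[0,0,0,0,0,0,0]]' 30
```

```text
clock: 3.8
position: [0.4093, 0.2814, 0.0037]
tool_rot: [3.141, -0.003, 1.544]
force: [-0.2, 1.4, 0.9]
grip_width: 0.0451
finger_force: 0.0
clock: 4.42
position: [0.4093, 0.2813, 0.0035]
tool_rot: [3.141, -0.003, 1.544]
force: [-0.3, -0.1, 5.8]
grip_width: 0.0117
finger_force: 31.2
```

```bash
python3 nudge.py '[[0,0,0,-0.01,0,0,0],[0,0,0,-0.04,0,0,0],[0,0,0,-0.1,0,0,0],[0,0,0,-0.1,0,0,0],[0,0,0,-0.1,0,0,0]]' 30; python3 - <<'E'
from h import *
from workcell import bot, vision, sensors
cv2.imwrite("pics/w4.png",vision.grab_frame("wrist"))
E
```

```text
clock: 5.05
position: [0.4093, 0.2805, 0.1035]
tool_rot: [3.141, -0.003, 1.543]
force: [0.6, 0.1, -1.1]
grip_width: 0.0118
finger_force: 30.6
```

View pics/w4.png

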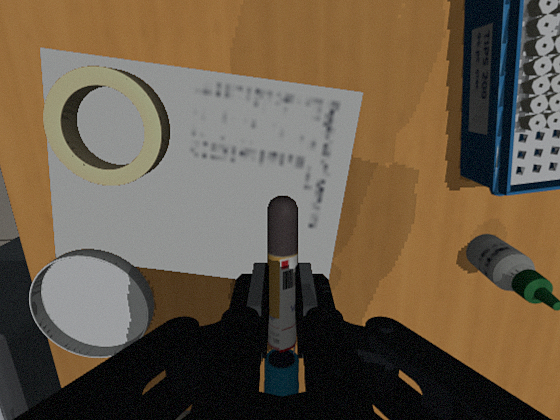

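The tube is held between the pads: round bottom at (283, 197), body/cap joint near (283, 350). I'll check how it sits in the hand against projections.

```bash
python3 - <<'E'
from h import *
from workcell import bot, vision, sensors
c=vision.calibration("wrist");o=sensors.observe();T=tool(o)
im=cv2.imread("pics/w4.png");print("w at v=230",im[230,262:306].sum(1),"col",im[188:204,283].sum(1), im[340:362,290].sum(1))
for s in(0,.003):
  for h in(.002,.004,.006,.008):
    P=lambda z,dx=0,up=0,lat=0:proj(c,o["position"]+T.apply([.04-z+s,lat,-h-up])).round(1)
    print(s,h,"bottom",P(0),"joint top",P(.08,0,.0083),"w@15",P(.015,lat=.0065)[0]-P(.015,lat=-.0065)[0],P(.015))
E
```

```text
w at v=230 [439 446 433 442 476 261  50  91 103 119 115 124 115 130 142 144 137 147
 140 155 140 137 156 161 145 148 152 151 149 142 135 137 139 125  83  32
 412 457 445 423 424 437 437 448] col [448 420 442 439 445 446 483 387  13  80 112 111 120 133 123 152] [190 205 199 199 208 222 167  80  70 142  72  66  67   0   2   0  34   6
  38   0  35  21]
0 0.002 bottom [279.8 199.9] joint top [280. 370.] w@15 30.19999999999999 [279.9 233.4]
0 0.004 bottom [279.8 201.3] joint top [279.9 373.2] w@15 30.600000000000023 [279.8 235.1]
0 0.006 bottom [279.7 202.7] joint top [279.9 376.5] w@15 31.0 [279.8 236.9]
0 0.008 bottom [279.7 204.1] joint top [279.9 379.9] w@15 31.399999999999977 [279.8 238.8]
0.003 0.002 bottom [279.8 193. ] joint top [280.  364.7] w@15 30.30000000000001 [279.8 226.9]
0.003 0.004 bottom [279.8 194.3] joint top [279.9 367.9] w@15 30.80000000000001 [279.8 228.5]
0.003 0.006 bottom [279.7 195.6] joint top [279.9 371.2] w@15 31.19999999999999 [279.8 230.3]
0.003 0.008 bottom [279.7 196.9] joint top [279.9 374.5] w@15 31.5 [279.8 232. ]
```

```bash
python3 nudge.py '[[0,-0.03,0,-0.05,0,0.011,0],[0,-0.06,0,-0.1,0,0.022,0],[0,-0.09,0,-0.15,0,0.022,0],[0,-0.13,0,-0.19,0,0.022,0],[0,-0.18,0,-0.22,0,0.022,0]]' 30;  python3 nudge.py '[[0,-0.06,0,0,0,0,0],[0,-0.12,0,0,0,0,0],[0,-0.18,0,0,0,0,0],[0,-0.24,0,0,0,0,0],[0,-0.3,0,0,0,0,0]]'; python3 - <<'E'
from h import *
from workcell import bot, vision, sensors
o=sensors.observe();print(go(o,[.4855,-.4415,.16],1.56),o["qpos"])
E
```

```text
clock: 5.72
position: [0.404, 0.0995, 0.3235]
tool_rot: [-3.141, -0.026, 1.545]
force: [1.2, -0.5, -0.1]
grip_width: 0.0109
finger_force: 30.6
clock: 6.35
position: [0.3955, -0.2014, 0.3145]
tool_rot: [-3.14, -0.026, 1.544]
force: [1.0, 0.4, -0.2]
grip_width: 0.0119
finger_force: 30.6
[-0.241  0.097  0.148 -0.001 -0.026 -0.016] [ 0.91902998  0.1857644  -0.64486474  1.90558105  0.09761136  1.09653414
  0.21009924]
```

```bash
python3 nudge.py '[[0,-0.05,0.01,0.01,0,0,-0.008],[0,-0.1,0.03,0.03,0,0,-0.016],[0,-0.15,0.055,0.05,0,0,-0.016],[0,-0.2,0.08,0.07,0,0,-0.016],[0,-0.24,0.097,0.09,0,0,-0.016]]';  python3 nudge.py '[[0,0,0,0.01,0,0,0],[0,0,0,0.01,0,0,0]]'; python3 - <<'E'
from h import *
from workcell import bot, vision, sensors
o=sensors.observe();c=vision.calibration("wrist");print(c,go(o,[.4855,-.4415,.1],1.56))
cv2.imwrite("pics/w5.png",vision.grab_frame("wrist"))
for p in([.4229+.025,-.415,.068],[.523,-.415,.068],[.4855,-.415,.055],[.4887,-.3487,.078]):print(proj(c,p))
E
```

```text
clock: 6.98
position: [0.487, -0.4411, 0.2166]
tool_rot: [-3.14, -0.026, 1.56]
force: [-0.0, 0.9, 1.2]
grip_width: 0.0117
finger_force: 30.6
clock: 7.22
position: [0.4863, -0.4382, 0.2076]
tool_rot: [-3.14, -0.027, 1.561]
force: [-0.2, 0.2, 1.0]
grip_width: 0.0113
finger_force: 30.6
{'vfov': 61.61976614693697, 'cx': 281.7755442454784, 'cy': 211.079200027879, 'eye': array([ 0.48832274, -0.36095347,  0.35287602]), 'attitude': array([ 2.85326602e+00,  2.73135720e-03, -1.00228427e-02])} [-0.006 -0.001  0.107 -0.002 -0.027  0.001]
[234.08301657 175.91021809]
[325.74261081 175.04990742]
[280.05872796 172.62890714]
[283.13676341  89.32537408]
```

View pics/w5.png

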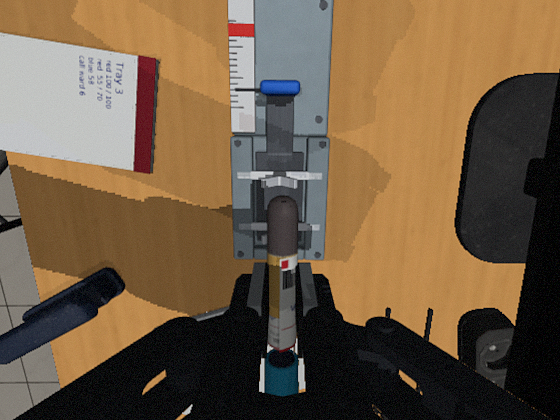

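This shows rest 1 across v ≈ 176 from u = 236 to 322, rest 2 at v ≈ 228 from 239 to 320, the handle at (280, 87), the pointer at v ≈ 90 near u = 245, and the mark at (241, 30). I'll turn those into positions.

```bash
python3 - <<'E'
from h import *
from workcell import bot, vision, sensors
c=vision.calibration("wrist");im=cv2.imread("pics/w5.png")
g=im.astype(int).sum(2)
print(g[168:190,250]); print(g[220:240,245]); print(g[176,228:244],g[176,312:332]); print(g[24:38,240], im[24:38,240,2]-im[24:38,240,1].astype(int)); print(g[84:96,243],g[84:96,250])
for n,u,v,z in[("r1",279.3,176,.068),("r1L",236,176,.068),("r1R",322,176,.068),("r2",279,228,.068),("handle",280,87,.078),("mark",241,30,.021),("ptr",245,90,.024),("hTL",231.5,136,.031),("hTR",327,137,.031),("hBL",233,259,.031),("hBR",325,260,.031)]: print(n,at(c,u,v,z).round(4))
E
```

```text
[380 371 355 409 506 564 558 547 548 576 508 363 353 371 396 329 233 244
 254 257 237 244]
[196 196 186 221 263 266 261 256 269 234 179 186 206 193 193 226 260 270
 255 242]
[349 335 353 256 302 357 363 364 356 446 529 554 547 543 538 522] [510 526 521 503 512 507 533 508 520 498 376 352 369 369 353 289 334 354
 360 342]
[256 283 297 288 290 292 297 273 297 288 273 242 341 512] [163 147 143 143 142 145 141 140 141 143 147 149  49 -12]
[585 588 604 561 353  81 124 435 620 596 598 589] [597 590 608 557 369  83 108 418 630 601 589 580]
r1 [ 0.4855 -0.4159  0.068 ]
r1L [ 0.4498 -0.4156  0.068 ]
r1R [ 0.5206 -0.4163  0.068 ]
r2 [ 0.4847 -0.4612  0.068 ]
handle [ 0.4869 -0.3472  0.078 ]
mark [ 0.4537 -0.298   0.021 ]
ptr [ 0.4555 -0.3468  0.024 ]
hTL [ 0.4425 -0.3862  0.031 ]
hTR [ 0.5284 -0.3879  0.031 ]
hBL [ 0.4379 -0.5065  0.031 ]
hBR [ 0.5297 -0.5085  0.031 ]
```

```bash
python3 nudge.py '[[0,-0.002,-0.001,0.04,0,0,0],[0,-0.004,-0.001,0.08,0,0,0],[0,-0.006,-0.001,0.115,0,0,0],[0,-0.006,-0.001,0.133,0,0,0],[0,-0.006,-0.001,0.133,0,0,0]]';  python3 nudge.py '[[0,0,0,0,0,0,0]]'; python3 - <<'E'
from h import *
from workcell import bot, vision, sensors
o=sensors.observe();c=vision.calibration("wrist");print(o["position"])
cv2.imwrite("pics/w6.png",vision.grab_frame("wrist"))
E
```

```text
clock: 7.9
position: [0.4857, -0.4415, 0.0762]
tool_rot: [-3.142, -0.026, 1.56]
force: [0.7, -0.7, -0.7]
grip_width: 0.0116
finger_force: 30.6
clock: 8.02
position: [0.4864, -0.4424, 0.0778]
tool_rot: [3.14, -0.024, 1.56]
force: [-0.8, -0.3, 0.6]
grip_width: 0.0115
finger_force: 30.6
[ 0.4864376  -0.44240562  0.07784311]
```

View pics/w6.png

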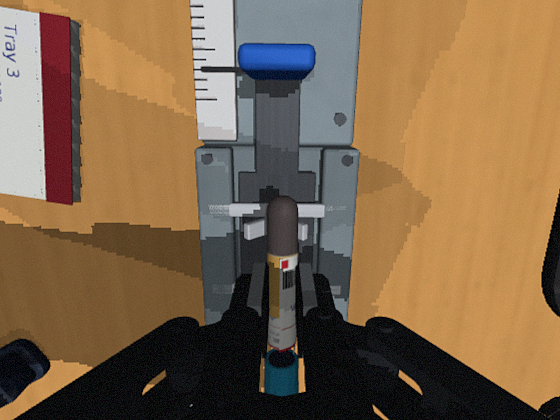

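The tube (269–297, centre 283 at v ≈ 230, tip at v ≈ 196) sits a few pixels right of rest 1's middle (230–324, centre 277, v ≈ 211). I'll measure that offset from this one view.

```bash
python3 - <<'E'
from h import *
from workcell import bot, vision, sensors
c=vision.calibration("wrist");im=cv2.imread("pics/w6.png");g=im.astype(int).sum(2)
print(g[200:222,250],g[211,224:236],g[211,318:330],g[230,264:302],g[190:202,283],g[280:300,322],g[280:300,240])
for z in(.078,.0815):print(at(c,283,195.5,z), at(c,283,230,z+.0065))
print(at(c,277,211,.068),at(c,230,211,.068),at(c,324,211,.068),at(c,277,61,.078),sensors.observe()["position"])
E
```

```text
[216 210 159 310 511 544 563 568 567 563 551 555 566 468 222 268 235  90
  97 116 112 171] [404 394 413 398 386 530 550 550 547 556 556 555] [558 554 554 550 557 571 444 348 336 329 345 330] [320 233 181  94 100 143 144 153 172 176 178 198 180 181 203 211 200 207
 209 190 211 209 217 206 213 192 193 199 169 179 163 158 134  51 404 434
 422 421] [211 214 227 220 215 142  84 107 146 144 162 179] [59 42 28 15 19 10 57 22 22 53 58 77 66  6 30  8 61 43  0 39] [36 37 32 11 41 26 33  5  3 11 40 88 18 30 33 31  0 27 23 66]
[ 0.48820984 -0.40140173  0.078     ] [ 0.48805071 -0.4145792   0.0845    ]
[ 0.48820332 -0.40051574  0.0815    ] [ 0.48804791 -0.41331816  0.088     ]
[ 0.48540132 -0.41123515  0.068     ] [ 0.46382866 -0.41099282  0.068     ] [ 0.50698026 -0.41147756  0.068     ] [ 0.48644919 -0.34861373  0.078     ] [ 0.4863961  -0.44250695  0.07783476]
```

```bash
python3 - <<'E'
from h import *
from workcell import bot, vision, sensors
c=vision.calibration("wrist")
im=cv2.imread("pics/w6.png");g=im.astype(int).sum(2)
print("edge col225",g[136:156,215],"r2 cols",[int(x) for x in g[270:305,212:236].mean(1)],[int(x) for x in g[270:305,326:345].mean(1)])
for v,z in[(144,.031),(147,.031),(150,.031),(203.5,.068),(213.5,.068),(285,.068),(291,.068),(61,.078),(44,.078),(70,.024)]:print(v,z,at(c,277,v,z)[1].round(4))
o=np.hstack([cv2.resize(im[190:330,190:250],None,fx=4,fy=4),cv2.resize(im[190:330,300:360],None,fx=4,fy=4)])
cv2.imwrite("pics/c6.png",np.clip(o.astype(float)*1.8,0,255).astype(np.uint8))
E
```

```text
edge col225 [560 572 580 460 191 230 318 263 158 159 132 118 226 309 325 336 334 340
 337 333] r2 cols [194, 194, 192, 194, 193, 193, 190, 196, 195, 196, 190, 195, 195, 199, 216, 234, 233, 231, 228, 216, 214, 210, 224, 202, 170, 170, 176, 169, 171, 166, 167, 162, 166, 162, 157] [201, 201, 202, 203, 204, 202, 201, 199, 191, 185, 180, 177, 171, 172, 164, 185, 235, 244, 231, 219, 220, 239, 228, 210, 177, 145, 159, 150, 202, 256, 235, 236, 241, 228, 220]
144 0.031 -0.3847
147 0.031 -0.3863
150 0.031 -0.3879
203.5 0.068 -0.4077
213.5 0.068 -0.4124
285 0.068 -0.4491
291 0.068 -0.4524
61 0.078 -0.3486
44 0.078 -0.3427
70 0.024 -0.347
```

View pics/c6.png

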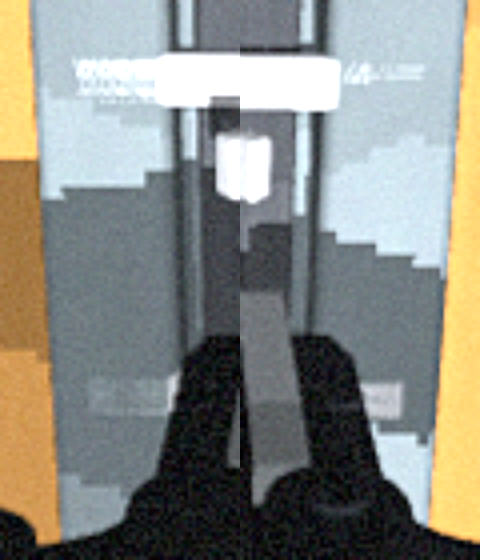

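The crop changes the picture. The wide light bands are the rests' feet on the housing at z ≈ 0.031. The V itself is the bright piece at v ≈ 222–240, u 244–308, centre 276. That puts the cradle near the housing's middle. I'll recompute.

```bash
python3 - <<'E'
from h import *
from workcell import bot, vision, sensors
c=vision.calibration("wrist");t=vision.calibration("top")
A=lambda x,y,z: at(t,(x+.5)/8-.5+355,(y+.5)/6-.5+200,z).round(4)
print("top: feet",A(468,135,.031),A(598,138,.031),"V",A(497,130,.068),A(628,133,.068))
print("wrist: foot1",at(c,277,208,.031),"foot2",at(c,277,289,.031),"V top back edge",at(c,276,240,.068),"front",at(c,276,222.5,.068),at(c,276,222.5,.055),"Vedges",at(c,244,230,.068),at(c,308,230,.068))
E
```

```text
top: feet [ 0.486  -0.4245  0.031 ] [ 0.4858 -0.4742  0.031 ] V [ 0.4872 -0.4253  0.068 ] [ 0.487  -0.4741  0.068 ]
wrist: foot1 [ 0.48482097 -0.42056925  0.031     ] foot2 [ 0.48405887 -0.4719731   0.031     ] V top back edge [ 0.48471929 -0.42548308  0.068     ] front [ 0.48485518 -0.41679679  0.068     ] [ 0.48459616 -0.42116767  0.055     ] Vedges [ 0.46986689 -0.42031852  0.068     ] [ 0.499731   -0.42065586  0.068     ]
```

```bash
python3 nudge.py '[[0,-0.003,-0.0015,0,0,0,0],[0,-0.006,-0.003,0,0,0,0],[0,-0.006,-0.003,0,0,0,0]]'; python3 - <<'E'
from h import *
from workcell import bot, vision, sensors
c=vision.calibration("wrist");im=vision.grab_frame("wrist");g=im.astype(int).sum(2);cv2.imwrite("pics/w7.png",im)
o=sensors.observe();print(o["position"],o["force"])
# tube edges + V-piece edges per row
for v in(222,226,230): print(v,g[v,225:335:1][:60].tolist(),g[v,290:330].tolist())
print(g[188:202,283], "V col", g[210:245,248].tolist(), g[210:245,303].tolist())
E
```

```text
clock: 8.45
position: [0.4824, -0.4486, 0.0762]
tool_rot: [3.141, -0.025, 1.559]
force: [-0.6, 0.3, -0.5]
grip_width: 0.0113
finger_force: 30.6
[ 0.48248924 -0.44831076  0.07608689] [ 0.70371736 -0.16874304  0.21821708]
222 [350, 353, 333, 348, 338, 337, 335, 352, 343, 334, 340, 336, 307, 299, 212, 137, 139, 334, 359, 402, 269, 175, 207, 228, 228, 227, 176, 388, 413, 420, 472, 571, 541, 486, 475, 480, 467, 473, 501, 323, 240, 181, 95, 100, 138, 144, 151, 149, 185, 189, 175, 182, 189, 206, 198, 194, 197, 205, 222, 201] [194, 188, 189, 167, 177, 156, 125, 73, 405, 435, 424, 417, 428, 421, 426, 427, 422, 425, 420, 425, 422, 509, 563, 521, 487, 466, 373, 214, 189, 200, 171, 284, 354, 378, 248, 98, 97, 107, 247, 294]
226 [381, 374, 383, 381, 383, 386, 383, 384, 379, 401, 386, 394, 335, 308, 236, 124, 150, 346, 359, 413, 276, 148, 215, 218, 236, 217, 220, 362, 404, 426, 467, 562, 553, 497, 489, 483, 480, 446, 427, 267, 159, 93, 96, 97, 138, 135, 160, 169, 177, 183, 187, 178, 179, 192, 196, 200, 204, 205, 203, 206] [201, 187, 182, 184, 167, 151, 143, 101, 181, 193, 196, 229, 279, 335, 387, 
[... 339 characters left out ...]
6, 122, 141, 156, 170, 163, 182, 185, 181, 183, 189, 202, 187, 184, 215, 207, 209, 203] [189, 197, 199, 174, 173, 159, 141, 98, 193, 208, 220, 210, 207, 186, 197, 205, 196, 208, 200, 198, 189, 168, 212, 222, 224, 222, 217, 236, 227, 219, 187, 363, 406, 405, 276, 111, 69, 161, 250, 311]
[200 215 199 200 153 231 307 150  59 113 146 156 149 166] V col [220, 222, 221, 229, 216, 222, 221, 213, 216, 191, 228, 244, 228, 242, 231, 219, 218, 224, 222, 233, 240, 192, 106, 79, 111, 103, 122, 105, 109, 113, 133, 128, 93, 106, 110] [291, 372, 433, 402, 424, 425, 423, 429, 424, 434, 424, 426, 421, 413, 433, 425, 335, 191, 201, 210, 186, 196, 195, 214, 208, 208, 212, 215, 231, 225, 237, 238, 220, 237, 224]
```

Now the V spans u 252–316 (centre 284), the tube is at 282.3, and the tip is about 18.6 mm past the back edge of the V (19 mm wanted). It's aligned, so I'll lower gently.

```bash
python3 nudge.py '[[0,0,0.0005,0.003,0,0,0],[0,0,0.0005,0.006,0,0,0],[0,0,0.0005,0.009,0,0,0],[0,0,0.0005,0.011,0,0,0],[0,0,0.0005,0.012,0,0,0]]'; python3 nudge.py '[[0,0,0,0.001,0,0,0],[0,0,0,0.001,0,0,0]]'
```

```text
clock: 9.12
position: [0.4832, -0.4477, 0.0639]
tool_rot: [3.141, -0.025, 1.56]
force: [0.1, -0.1, -1.0]
grip_width: 0.0113
finger_force: 30.6
clock: 9.38
position: [0.4831, -0.4478, 0.063]
tool_rot: [3.141, -0.025, 1.56]
force: [-0.3, 0.2, -0.8]
grip_width: 0.0113
finger_force: 30.6
```

```bash
for i in 1 2; do python3 nudge.py '[[0,0,0,0.001,0,0,0],[0,0,0,0.001,0,0,0],[0,0,0,0.001,0,0,0]]' | egrep 'pos|force:'; done
```

```text
position: [0.4832, -0.4477, 0.062]
force: [0.4, -0.5, -0.2]
finger_force: 30.6
position: [0.4832, -0.4477, 0.061]
force: [0.0, -0.2, -1.0]
finger_force: 30.6
```

```bash
for i in 1 2; do python3 nudge.py '[[0,0,0,0.001,0,0,0],[0,0,0,0.001,0,0,0],[0,0,0,0.001,0,0,0]]' | egrep 'pos|force:'; done
```

```text
position: [0.4833, -0.4478, 0.0604]
force: [-1.6, 1.2, 6.1]
finger_force: 31.2
position: [0.4834, -0.4478, 0.0602]
force: [-4.8, 3.3, 17.4]
finger_force: 32.4
```

```bash
python3 nudge.py '[[0,0,-0.0005,-0.001,0,0,0],[0,0,-0.0005,-0.0015,0,0,0],[0,0,-0.0005,-0.0015,0,0,0]]' | egrep 'pos|force:';python3 nudge.py '[[0.016,0,0,0,0,0,0],[0.02,0,0,0,0,0,0],[0.03,0,0,0,0,0,0],[0.036,0,0,0,0,0,0],[0.036,0,0,0,0,0,0]]'; python3 - <<'E'
from h import *
from workcell import bot, vision, sensors
im=vision.grab_frame("wrist");g=im.astype(int).sum(2);cv2.imwrite("pics/w8.png",im)
for v in(210,225,240,260):print(v,g[v,240:325].tolist())
print(g[188:215,281].tolist())
E
```

```text
position: [0.483, -0.4477, 0.0606]
force: [2.2, -0.5, 2.7]
finger_force: 31.0
clock: 11.88
position: [0.4826, -0.4477, 0.0605]
tool_rot: [3.141, -0.025, 1.56]
force: [0.2, 0.2, -0.6]
grip_width: 0.0359
finger_force: 0.0
210 [569, 575, 570, 579, 584, 567, 579, 579, 574, 573, 576, 569, 569, 568, 582, 578, 605, 352, 198, 226, 238, 251, 260, 281, 281, 269, 263, 283, 219, 143, 111, 147, 162, 175, 174, 195, 183, 197, 190, 198, 210, 204, 212, 215, 212, 214, 247, 228, 238, 228, 223, 217, 217, 216, 201, 173, 191, 187, 135, 146, 550, 606, 580, 574, 569, 575, 568, 566, 568, 583, 574, 582, 575, 560, 571, 577, 573, 573, 575, 575, 567, 568, 573, 580, 571]
225 [366, 381, 197, 125, 220, 222, 166, 143, 187, 366, 392, 347, 304, 315, 334, 342, 407, 411, 444, 462, 477, 476, 472, 491, 485, 495, 502, 538, 310, 86, 107, 153, 151, 168, 181, 187, 194, 172, 201, 197, 211, 208, 220, 198, 201, 210, 218, 213, 214, 216, 198, 213, 219, 193, 184, 161, 199, 177, 132, 141, 413, 452, 432, 427, 431, 428, 429, 428, 401, 394, 356, 345, 310, 283, 264, 273, 283, 306, 352, 272, 203, 206, 198, 176, 338]
240 [189, 221, 222, 1
[... 257 characters left out ...]
99, 162, 123, 116, 190, 190, 200, 237, 305, 351, 411, 431, 455, 458, 444, 440, 435, 493, 586, 562, 515, 498, 533, 319, 180, 211, 161, 275, 357]
260 [157, 210, 210, 153, 103, 117, 120, 133, 133, 134, 132, 112, 137, 115, 102, 128, 122, 111, 124, 121, 125, 134, 117, 94, 128, 129, 134, 117, 124, 156, 198, 222, 279, 320, 328, 343, 372, 374, 373, 387, 385, 396, 401, 601, 631, 589, 559, 514, 449, 377, 372, 515, 558, 570, 552, 521, 478, 478, 419, 217, 85, 113, 115, 117, 120, 132, 121, 133, 127, 130, 115, 122, 108, 135, 102, 113, 89, 131, 118, 129, 127, 116, 136, 198, 206]
[210, 180, 74, 83, 102, 98, 76, 94, 73, 123, 135, 157, 167, 166, 184, 195, 202, 201, 195, 199, 209, 196, 204, 199, 206, 213, 201]
```

The tube is centred in the V: tube 268–300, V 249–319, both centred at 284. Now retreat and turn toward the handle.

```bash
python3 nudge.py '[[0.036,0,0,-0.02,0,0,0],[0.036,0.001,0,-0.05,0,0,0],[0.036,0.03,0,-0.09,0,-0.025,0.1],[0.036,0.06,0,-0.12,0,-0.025,0.25],[0.036,0.09,0,-0.12,0,-0.025,0.4]]'; python3 nudge.py '[[0.036,0,0,0,0,0,0.18],[0.036,0,0,0,0,0,0.36],[0.036,0,0,0,0,0,0.54],[0.036,0,0,0,0,0,0.72],[0.036,0,0,0,0,0,0.9]]'; python3 - <<'E'
from h import *
from workcell import bot, vision, sensors
o=sensors.observe();c=vision.calibration("wrist");print(go(o,[.486,-.348,.12],-.01),o["qpos"])
t=cv2.cvtColor(vision.grab_frame("top"),cv2.COLOR_BGR2HSV);im=vision.grab_frame("wrist");cv2.imwrite("pics/w9.png",im)
for p in([.486,-.348,.078],[.485,-.4475,.064]):print(proj(c,p))
h=cv2.cvtColor(im,cv2.COLOR_BGR2HSV)
m=((h[...,1]>150)&(h[...,0]>100)&(h[...,0]<130)&(h[...,2]>60)).astype(np.uint8)
n,l,s,ce=cv2.connectedComponentsWithStats(m);print([(s[i].tolist(),ce[i].round(1)) for i in range(1,n) if s[i][4]>60])
E
```

```text
clock: 12.55
position: [0.4847, -0.3604, 0.1866]
tool_rot: [3.141, 0.002, 1.155]
force: [0.9, 0.0, -0.9]
grip_width: 0.0359
finger_force: 0.0
clock: 13.18
position: [0.4839, -0.3606, 0.1842]
tool_rot: [-3.14, 0.003, 0.254]
force: [0.5, -0.9, 0.5]
grip_width: 0.0355
finger_force: 0.0
[ 0.005 -0.012  0.064 -0.001  0.003  0.264] [ 0.66261419  0.54428304 -0.17454181  1.69661423  0.11526178  0.91362379
 -0.87466957]
[267.81983065 203.09959421]
[388.92661944 229.11144876]
[([257, 170, 20, 51, 580], array([267.1, 197. ]))]
```

```bash
python3 nudge.py '[[0.036,0.002,-0.005,0.02,0,0,0.13],[0.036,0.005,-0.012,0.045,0,0,0.264],[0.036,0.007,-0.012,0.06,0,0,0.264],[0.036,0.007,-0.012,0.06,0,0,0.264]]'; python3 - <<'E'
from h import *
from workcell import bot, vision, sensors
o=sensors.observe();c=vision.calibration("wrist");im=vision.grab_frame("wrist");cv2.imwrite("pics/w10.png",im)
h=cv2.cvtColor(im,cv2.COLOR_BGR2HSV)
def comp(m,a):
    n,l,s,ce=cv2.connectedComponentsWithStats(m.astype(np.uint8));return [(s[i].tolist(),ce[i].round(1)) for i in range(1,n) if s[i][4]>a]
print(o["position"],comp((h[...,1]>150)&(h[...,0]>100)&(h[...,0]<130)&(h[...,2]>60),60))
print("red",comp((h[...,1]>140)&((h[...,0]<6)|(h[...,0]>174))&(h[...,2]>80),60))
print("cap",comp((h[...,1]>110)&(h[...,0]>85)&(h[...,0]<105)&(h[...,2]>50),60))
for p in([.487,-.343,.078],[.487,-.353,.078],[.485,-.4475+.04,.064],[.485,-.5085,.064],[.454,-.299,.021]):print(proj(c,p))
E
```

```text
clock: 13.78
position: [0.4869, -0.3472, 0.1224]
tool_rot: [-3.14, 0.005, 0.001]
force: [0.1, -0.0, 0.5]
grip_width: 0.0363
finger_force: 0.0
[ 0.48693703 -0.34719577  0.12239575] [([276, 196, 17, 69, 1007], array([283.6, 231.6]))]
red [([213, 241, 13, 27, 335], array([218.9, 253.6])), ([248, 333, 34, 19, 437], array([263.7, 342. ]))]
cap [([507, 228, 47, 26, 965], array([532.5, 240.6]))]
[277.09586981 242.26382053]
[294.41489505 242.30050857]
[382.04996061 236.3584711 ]
[546.08394153 236.70057429]
[220.52513046 251.98827976]
```

```bash
python3 nudge.py '[[0.036,0.001,0,0.03,0,0,0.005],[0.036,0.001,0,0.055,0,0,0.01],[0.036,0.001,0,0.075,0,0,0.01],[0.036,0.001,0,0.082,0,0,0.01],[0.036,0.001,0,0.082,0,0,0.01]]' | egrep 'pos|force:'; python3 nudge.py '[[0.015,0,0,0,0,0,0],[0.0,0,0,0,0,0,0],[0,0,0,0,0,0,0],[0,0,0,0,0,0,0],[0,0,0,0,0,0,0]]' 60
```

```text
position: [0.4877, -0.3474, 0.0409]
force: [0.6, 0.1, 0.9]
finger_force: 0.0
clock: 15.08
position: [0.488, -0.3481, 0.0416]
tool_rot: [3.141, 0.003, -0.015]
force: [-0.9, -2.9, 7.2]
grip_width: 0.0094
finger_force: 58.9
```

```bash
python3 nudge.py '[[0,0,-0.01,0,0,0,0],[0,0,-0.02,0,0,0,0],[0,0,-0.03,0,0,0,0],[0,0,-0.04,0,0,0,0],[0,0,-0.043,0,0,0,0]]' 60| egrep 'pos|force'; python3 nudge.py '[[0,0,0,0,0,0,0],[0,0,0,0,0,0,0]]' 60; python3 - <<'E'
from h import *
from workcell import bot, vision, sensors
c=vision.calibration("wrist");im=vision.grab_frame("wrist");cv2.imwrite("pics/w11.png",im)
for p in([.454,-.299,.021],[.454,-.3045,.024]):print(proj(c,p).round(1))
h=cv2.cvtColor(im,cv2.COLOR_BGR2HSV);g=im.astype(int).sum(2)
m=((h[...,1]>140)&((h[...,0]<6)|(h[...,0]>174))&(h[...,2]>80)).astype(np.uint8)
n,l,s,ce=cv2.connectedComponentsWithStats(m);print([(s[i].tolist(),ce[i].round(1)) for i in range(1,n) if s[i][4]>60])
t=vision.grab_frame("top");cv2.imwrite("pics/top2.png",t);print("top row231",t[230:233,362:400].astype(int).mean(0).tolist()[:26:1])
E
```

```text
position: [0.4889, -0.3052, 0.0416]
force: [2.5, -8.8, 2.4]
finger_force: 58.8
clock: 15.95
position: [0.4889, -0.3058, 0.0416]
tool_rot: [3.14, 0.002, -0.015]
force: [1.8, -8.9, 3.7]
grip_width: 0.0096
finger_force: 59.0
[272.8 319.2]
[282.9 322.4]
[]
top row231 [[126.33333333333333, 123.66666666666667, 117.66666666666667], [155.33333333333334, 155.33333333333334, 156.0], [185.0, 185.66666666666666, 185.66666666666666], [184.33333333333334, 184.0, 184.0], [183.0, 183.66666666666666, 182.66666666666666], [184.33333333333334, 185.0, 185.0], [186.33333333333334, 187.0, 186.33333333333334], [161.33333333333334, 161.66666666666666, 161.33333333333334], [88.33333333333333, 89.0, 95.33333333333333], [38.0, 41.0, 53.666666666666664], [29.333333333333332, 34.0, 31.333333333333332], [30.666666666666668, 36.666666666666664, 31.666666666666668], [34.0, 39.666666666666664, 35.333333333333336], [44.333333333333336, 52.0, 46.333333333333336], [56.0, 65.33333333333333, 57.666666666666664], [49.333333333333336, 57.666666666666664, 51.0], [31.333333333333332, 37.666666666666664, 33.333333333333336], [33.0, 39.0, 34.0], [38.333333333333336, 44.666666666666664, 40.333333333333336], [39.333333333333336, 47.666666666666664, 41.666666666666664], [42.666666666666664, 50.333333333333336, 44.0], [45.666666666666664, 53.0, 46.666666666666664], [47.333333333333336, 55.666666666666664, 49.666666666666664], [48.666666666666664, 57.666666666666664, 51.0], [51.666666666666664, 60.0, 54.0], [53.0, 62.333333333333336, 55.666666666666664]]
```

The gripper hides the mark in the wrist and top views, so I'll work out the needed pull from the stored frames taken before the pull.

```bash
python3 - <<'E'
import cv2,numpy as np
im=cv2.imread("pics/w5.png").astype(int)
print("w5 red", (im[15:45,236:246,2]-im[15:45,236:246,1]).mean(1).astype(int).tolist(),"ptr",im[84:97,243:251].sum(2).mean(1).astype(int).tolist())
im=cv2.imread("pics/w10.png").astype(int)
print("w10 red",(im[246:262,205:235,2]-im[246:262,205:235,1]).mean(0).astype(int).tolist())
print("w10 rail rows250-262 u 225-320",im[248:260,225:320].sum(2).mean(0).astype(int).tolist())
t=cv2.imread("pics/top0.png").astype(int)
print("top red",(t[230:233,364:376,2]-t[230:233,364:376,1]).mean(0).astype(int).tolist(),"ptr",t[230:233,376:400].sum(2).mean(0).astype(int).tolist())
im=cv2.imread("pics/w9.png").astype(int);h=im[...,2]-im[...,1]
m=(h>80).astype(np.uint8);n,l,s,ce=cv2.connectedComponentsWithStats(m);print([(s[i].tolist(),ce[i].round(1)) for i in range(1,n) if s[i][4]>60])
E
```

```text
w5 red [-1, -2, -1, -1, -1, -2, -4, -9, 41, 157, 144, 141, 141, 142, 142, 140, 141, 142, 143, 146, 153, 45, -13, -4, -2, 0, -1, -2, -2, -2] ptr [588, 591, 606, 559, 363, 80, 108, 428, 622, 595, 587, 588, 588]
w10 red [4, 3, 3, 4, 3, 2, -6, 35, 131, 161, 156, 154, 154, 152, 154, 154, 154, 153, 155, 165, 124, 1, -2, 3, 3, 3, 2, 3, 3, 2]
w10 rail rows250-262 u 225-320 [192, 447, 606, 615, 588, 573, 598, 603, 601, 608, 629, 439, 388, 381, 385, 346, 329, 326, 308, 330, 330, 326, 322, 376, 365, 370, 382, 383, 380, 384, 383, 374, 380, 380, 377, 366, 466, 469, 498, 543, 551, 540, 537, 523, 336, 489, 467, 420, 440, 406, 234, 111, 115, 127, 126, 138, 138, 143, 140, 146, 146, 146, 144, 136, 130, 120, 87, 256, 324, 332, 320, 323, 326, 325, 326, 329, 312, 232, 308, 327, 325, 324, 326, 325, 327, 325, 327, 326, 325, 324, 326, 327, 326, 325, 325]
top red [0, 0, 0, -1, -1, -4, 21, 94, 123, 88, 26, -4] ptr [475, 481, 509, 502, 497, 508, 510, 508, 502, 502, 513, 405, 302, 469, 517, 513, 486, 476, 511, 509, 508, 513, 519, 421]
[([201, 195, 15, 24, 245], array([208.1, 206.4])), ([243, 291, 10, 16, 94], array([246.8, 298.3]))]
```

```bash
python3 - <<'E'
from h import *
from workcell import bot, vision, sensors
t=vision.calibration("top");w=vision.calibration("wrist")
w5=dict(w,eye=np.array([.48832274,-.36095347,.35287602]),attitude=np.array([2.85326602,.00273135720,-.0100228427]))
print("w5 mark len",at(w5,240,23.2,.021)[1]-at(w5,240,35.8,.021)[1])
for z in(.022,.024,.026): print(z,"w5",at(w5,240,29.5,.021)[1]-at(w5,246,89.36,z)[1],"top",at(t,372.01,231,.021)[1]-at(t,387.82,231,z)[1])
s=[sensors.observe()["position"] for _ in range(5)];print(np.mean(s,0))
sc=vision.calibration("side");im=vision.grab_frame("side")
print("side: mark",proj(sc,[.4545,-.3,.021]).round(1),"ptr",proj(sc,[.4555,-.305,.024]).round(1))
u,v=proj(sc,[.4545,-.3,.021]).astype(int);print((im[v-5:v+6,u-6:u+7].astype(int)[...,2]-im[v-5:v+6,u-6:u+7].astype(int)[...,1]))
E
```

```text
w5 mark len 0.009718471684874108
0.022 w5 0.04838121910050053 top 0.04860816971496512
0.024 w5 0.048472224195131475 top 0.04817584882880732
0.026 w5 0.048563229289762366 top 0.047743527942649466
[ 0.4889242  -0.30581836  0.04163163]
side: mark [312.2 181.2] ptr [312.3 179.9]
[[-17 -18  -7  -4  -3  -4   0   1   4   3   2   2   3]
 [-22 -19  -8  -4  -2  -3   1   2   3   4   3   2   3]
 [-19 -14 -10  -5  -3   0   0   0   4   1   1   3   2]
 [-11  -9  -6  -4   1   3   2   3   3   1   3   2   1]
 [ -5  -6  -2   6  15  17  15  12  10   3   4   0   8]
 [ -5  -4   1  12  21  30  37  37  28  14   7   4  15]
 [ -5  -6   2   7   9  15  20  26  24  17   8   9  23]
 [ -5  -2   1   4   6   7   8  10  11   8   5  16  26]
 [ -6   0   3   4   4   6   6   5   5   1  10  18  25]
 [-13 -11  -4  -2   3   4   4   2   1   5  16  22  25]
 [-28 -27 -24 -18 -12 -10  -8  -6  -7   1  11  22  23]]
```

Both cameras agree the pull must be 48.4 mm. The tool has moved 42.3 mm so far, so it needs about 6 mm more.

```bash
python3 nudge.py '[[0,0,-0.003,0,0,0,0],[0,0,-0.006,0,0,0,0],[0,0,-0.0062,0,0,0,0],[0,0,-0.0062,0,0,0,0],[0,0,-0.0062,0,0,0,0]]' 60; python3 - <<'E'
from h import *
from workcell import bot, vision, sensors
s=[]
o=sensors.observe();print(o["position"],o["force"])
sc=vision.calibration("side");im=vision.grab_frame("side").astype(int);u,v=312,181
print((im[v-5:v+4,u-6:u+7,2]-im[v-5:v+4,u-6:u+7,1]));print(im[v-5:v+4,u-6:u+7].sum(2))
c=vision.calibration("wrist");w=vision.grab_frame("wrist");cv2.imwrite("pics/w12.png",w);h=cv2.cvtColor(w,cv2.COLOR_BGR2HSV)
def comp(m,a):
    n,l,s,ce=cv2.connectedComponentsWithStats(m.astype(np.uint8));return [(s[i].tolist(),ce[i].round(1)) for i in range(1,n) if s[i][4]>a]
print("blue",comp((h[...,1]>150)&(h[...,0]>100)&(h[...,0]<130)&(h[...,2]>60),40));print("cap",comp((h[...,1]>110)&(h[...,0]>85)&(h[...,0]<105)&(h[...,2]>50),60))
for y in(-.3047,-.2947):print(proj(c,[.487,y,.078]))
for y in(-.4065,-.4865,-.5075):print("tube",proj(c,[.485,y,.064]))
g=w.astype(int).sum(2);y0=int(proj(c,[.485,-.45,.064])[1]);print([g[y0+k,400:560:8].tolist() for k in(-12,0,12)])
E
```

```text
clock: 16.73
position: [0.4891, -0.2997, 0.0416]
tool_rot: [3.14, 0.002, -0.015]
force: [2.6, -10.5, 3.7]
grip_width: 0.0093
finger_force: 58.9
[ 0.4890789  -0.29974966  0.04164968] [  2.59594894 -10.5260121    3.68618764]
[[-18 -13  -8  -2  -3   0   0   2   4   3   5   4   2]
 [-21 -10  -5  -4  -4  -3   1   2   1   2   2   2   1]
 [-25 -12  -6  -4  -2  -3  -1   1   2   3   3   2   1]
 [-15 -13  -5  -2  -2  -1   1   3   3   0   2   1   2]
 [ -8  -6   0   6   5   5   7   5   5   3   4   3   6]
 [ -2  -3   0  11  22  24  20  22  21  12   5   7  15]
 [ -4  -4   0   7  11  13  15  21  24  16   6  11  23]
 [ -4   0   3   4   6   6   8  10  10   7   5  17  25]
 [ -4   0   3   4   5   6   5   5   4   3  10  20  25]]
[[163 156 134 148 156 163 224 312 389 399 379 352 366]
 [156 141 145 157 172 194 242 323 372 367 353 330 324]
 [153 146 161 169 198 230 273 309 334 320 297 297 282]
 [159 147 147 179 208 255 270 291 297 280 268 267 250]
 [159 156 140 155 191 208 233 248 242 245 248 227 219]
 [160 173 193 192 201 193 185 185 193 220 224 216 220]
 [180 214 286 325 337 322 302 270 227 218 209 216 232]
 [186 276 396 480 497 491 475 406 309 236 204 215 248]
 [228 331 454 526 554 551 533 457 324 224 207 228 241]]
blue [([269, 243, 26, 124, 2252], array([281.7, 314.9]))]
cap []
[299.42741599 336.72105635]
[271.7867303  337.08656401]
tube [552.22559653 314.6846652 ]
tube [753.27151461 311.98268924]
tube [806.20098415 311.27133854]
[[175, 145, 168, 170, 157, 160, 155, 152, 147, 159, 143, 145, 164, 170, 142, 326, 425, 158, 231, 181], [428, 415, 431, 432, 436, 109, 118, 130, 122, 136, 127, 139, 155, 127, 134, 435, 639, 155, 150, 112], [236, 441, 441, 426, 440, 105, 93, 207, 268, 261, 262, 260, 265, 264, 269, 518, 522, 443, 432, 209]]
```

```bash
python3 nudge.py '[[0,0,0,0,0,0,0],[0,0,0,0,0,0,0]]' 60 | egrep 'pos|force'; python3 - <<'E'
from h import *
from workcell import bot, vision, sensors
t=vision.calibration("top");im=vision.grab_frame("top");h=cv2.cvtColor(im,cv2.COLOR_BGR2HSV)
m=((h[...,1]>100)&(h[...,0]>85)&(h[...,0]<110)&(h[...,2]>50));m[:200]=0;m[245:]=0;m[:,:400]=0
ys,xs=np.nonzero(m);print(len(xs),xs.min(),xs.max(),ys.min(),ys.max(),xs.mean(),ys.mean())
for y in(-.49,-.511):print(proj(t,[.4865,y,.066]))
E
```

```text
position: [0.489, -0.2998, 0.0416]
force: [1.1, -9.0, 4.0]
finger_force: 58.9
32 438 444 221 225 440.96875 222.8125
[438.18424258 222.08633427]
[445.22816238 222.27710207]
```

```bash
python3 -c "
from workcell import bot, vision, sensors
print(bot.job_done())"
```

```text
the job is handed in; nothing more can be done
None
```

I handed the job in with the tube in the V rests, centred to about 1 mm, and the shutter still held about 48 mm out. By my measurement that puts the pointer in the red mark, but the gripper hid the mark, so I couldn't see it there directly.

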